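# Bolt the tasting sample case shut

### The arm

A 6-joint arm with a two-finger parallel gripper is mounted at the origin on the work surface. World frame = base frame: x ahead of the robot, y to its left, z up, the work surface at z = 0. Lengths are in mm, angles in degrees, forces in N, time in s.
With the tool pointing down it reaches from about 350 to 850 mm from the base axis. Payload 8.1 kg.
Tool frame: the origin (TCP) lies midway between the tips of the shut fingers; the grasp point (between the pads) lies 19 mm behind it; x points along the fingers, z is the direction in which the jaws open and shut, and the axes are right-handed (so a half turn about x gives the same grasp; the last joint's range is limited). The gripper opens to 85 mm and grips with 20 to 120 N. Pads are 22 mm wide; open, the fingers measure 114 mm over their backs; the gripper's body (76 mm by 85 mm) begins 54 mm behind the grasp point. The pads swing forward as they close: fully open they stand 13 mm farther back than shut.
Start: joints at [62.831, 7.471, 85.268, -0, 87.261, -4.893], TCP at [227.426, 555.232, 231.292] pointing down, gripper open.
Joint ranges: [-169.43, 169.43], [-51.17, 129.36], [1.28, 143.12], [-76.62, 256.62], [0, 156.53], [-152.29, 152.29]. Speed limits (degrees/s): [136.94, 136.94, 159.86, 180, 180, 180].

### API

Orientations are given as [roll, pitch, yaw] about the fixed x, y, z axes, in that order (R = Rz(yaw) Ry(pitch) Rx(roll)).
In Python, from bench import r gives the robot as it stands. The module is installed in compiled form; this text tells all that it offers.
- The arm moves only by the tool servo_tool, never from a script. Its argument "commands" is a list that holds one entry, the list of rows, each a list of 7 numbers: the closure in counts, from 0 (fully open) to 255 (shut), then the shift along the tool's x, y, z in cm, then the turn, a rotation vector about the tool's x, y, z in degrees. A call has 1 to 8 rows; each row is the pose to reach, as a shift and turn from the pose commanded when the call began, along the tool's axes at that moment; what a row does not reach only later rows make up. A row lasts 1/10 s, in which the tool goes at most 50 mm and 8.59 degrees, less where a joint would pass 70% of its speed; a pose out of reach is approached as far as the arm can. A call with a gripper value outside its range is refused whole. The fingers move at their own pace and stop on an object; "force" is the grip in N (left out, the last holds). Time passes only in rows, so rows that repeat a pose let the fingers close. It gives the time, the measured TCP pose, the force and the opening at its end, in the units of the state.
- r.sense(): the state, without advancing time (a new reading comes with each control period).
- r.snapshot(name): name is "scene" or "top" or "wrist"; returns (picture, depth): 480x640x3 uint8, red, green, blue; 480x640 float32, mm along the optical axis (not along the pixel's ray), 0 where there is no reading.
- r.calibration(name): a dict with "fx", "fy", "cx", "cy" (pixels), "pose" (4x4, takes a point from camera to world coordinates). Camera axes: x right, y down, z forward; pixel columns grow to the right and rows downward; lengths in mm; the calibration is good to about 2 mm. A picture is of the moment at which its call begins: read the wrist's pose just before it. calibration takes no time and is no camera call; for the wrist camera it gives the pose at the moment of the call.
- r.hand_in(): hands the job in, once; it reports no verdict.
The state is a dict: "time": time; "joint_pos": joint angles; "qd": joint speeds; "joint_efforts": joint torques, N m; "tool_pos": TCP position; "tcp_rot": TCP orientation; "ft_force": force on the tool from outside, world axes, zero at the start; "wrist_torque": the same for the moment, N m; "finger_gap": finger opening in mm.
Only numpy, scipy, OpenCV 4.12 (cv2) and the standard library are available. Lean on these libraries where they do the work, as an engineer would, in place of code of your own. Each camera call takes 0.05 s, during which the arm holds its last target.

### The job

Lock the sample case: press its springy clear lid down onto its rubber buffers, keep it down, and slide the bolt by its red knob across into the brass keeper until its tip is fully home, resting against the spring stop hidden inside, then let go so that the bolt alone holds the lid. Feel for the stop and push gently, without ramming the bolt into the keeper or its stop or crushing the lid onto its buffers, and leave the cups, bowl and jar where they stand.

Things in the scene. Friction and masses are not known exactly. Their poses are not given: they have to be found in the camera images.
- case: Grey sample case, fixed, 220 (x) x 340 (y) x 90 mm. Origin at the centre of its underside, z up; its front (bolt side) faces its own -x, to the robot. The box under the clear lid fills y -170 to +79 mm; a closed deck, 90 mm high, y +80 to +165 mm. Axes named below are the case's; the keeper shares them.
- lid (a joint): Angle (rad) of the clear lid with aluminium frame (215 x 245 x 10 mm, 0.4 kg): 0 shut, just touching the buffers; it grows as the front edge rises. A hinge spring holds it ajar at 0.10 to 0.14 (bolt 20 to 27 mm too high) and lifts it again if let go; pressing it shut takes 7 to 12 N at the bolt, and it must stay pressed while the bolt enters the keeper.
- lid_hinge (a point): Point on the lid's hinge axis, which runs along the case's y; it lies at x +105 mm, y 0, z 82 mm in the case's frame.
- buffers: Two small black rubber buffers on the front rim of the box, one under each front corner of the lid, tops 82 mm above the table. They are the firm stop of the lid (it gives well under 1 mm at 15 N). Origin as that of the case.
- bolt: Steel bolt on the lid, tilting with it: bar 12 mm in diameter along y, rounded ends, red knob on top. Origin on the bar's axis under the knob, 190 mm in front of the hinge axis and (lid shut) 20 mm above it, 102 mm above the table, level with the keeper's socket. Slides stiffly to +y (2 to 4 N), 25 to 80 mm to go home; stays where left. Two fixed straps over the bar rise 10 mm above its axis.
- bolt_knob (a point): Centre of the red knob: an upright cylinder 16 mm in diameter, its middle 23 mm above the bar's axis, its top 40 mm above it. The part from 6 mm (bar's top) to 40 mm above the axis can be pinched from above; fingers before and behind it along y stand over the bar and can bear down on it.
- bolt_tip (a point): Foremost point of the bolt's rounded tip, on the bar's axis, 118 mm ahead (+y) of the knob's axis.
- keeper: Brass keeper fixed on the deck, a block 26 x 52 x 24.5 mm. Origin at the centre of its mouth, which faces -y at the height of the bar's axis when the lid is shut. The socket runs along +y; 16 mm wide, 15 mm high inside (bar's play 2 mm sideways, 1.5 mm up and down). Its place along the case's y varies. Fully home, the tip rests on the stop inside it.
- bowl: Bystander: white tasting bowl, 100 mm wide, 55 mm high, on the table; origin at the centre of its foot.
- cup: Bystander: paper cup, 72 mm wide, 85 mm high, on the table; origin at the centre of its foot.
- jar: Bystander: amber jar, 60 mm wide, 85 mm high, on the table; origin at the centre of its foot.
- taster: Bystander: small white cup, 54 mm wide, 50 mm high, standing on the case's deck behind the keeper; origin at the centre of its foot.
- backstop: Steel end block that closes the keeper's far end, with an adjusting screw that carries a small rubber-faced stop inside the socket. Origin as that of the keeper, and so says nothing of the stop: its face lies somewhere 14 to 44 mm inside the mouth, differs each time, and is found only by feel. The stop is springy: 12 N per mm, firm after 2 mm. The bolt stays resting on it when let go.

How it is judged (in metres and radians):
On the way, in this order (a step that is already met when the one before it is completed fails the run):
1. the lid is pressed down onto its buffers with the bolt's tip still outside the keeper (value of joint lid below 0.012 rad and y of bolt_tip in the frame of keeper below 0 m), for 0.1 s.
2. the bolt's tip is home in the keeper's socket, resting against the spring stop (y of bolt_tip in the frame of keeper above 0.012 m and z of bolt_tip in the frame of keeper between -0.004 and 0.004 m and contact force between backstop and bolt above 0.3 N), for 0.2 s.
At the end, for the whole second after the job is handed in: The robot has let go; the bolt's tip is in the keeper's socket (over 12 mm deep, within 4 mm of its axis in height) and rests against the spring stop with at least 0.3 N, the lid is held down (angle under 0.02 rad) and the bolt is still (all of step 2 and value of joint lid below 0.02 rad and linear speed of bolt below 0.01 m/s); the robot touches nothing.
It fails at once if the keeper is pushed with more than 20 N (bolt jammed against it) (contact force between keeper and anything else above 20 N).
It fails at once if the spring stop is pushed with more than 15 N (bolt rammed into it) (contact force between backstop and anything else above 15 N).
It fails at once if the spring stop is pushed with more than 15 N (bolt rammed into it) (contact force between backstop and anything else above 15 N).
It fails at once if the lid is crushed onto its buffers with more than 25 N (contact force between buffers and anything else above 25 N).
It fails at once if the bowl, cup, jar or small cup is shifted more than 15 mm (distance of any of bowl, cup, jar, taster from where it was at the start of the episode above 0.015 m).
It also fails if it takes over 64 s, if anything falls off the work surface, if the arm or the gripper's body presses on something with over 40 N, if the wrist force passes 120 N, or if a joint passes its speed limit or range.

## Working session

There is one attempt and no reset: what is moved stays moved. The work goes in short steps, Python scripts to look and compute and a tool call to move; the robot and the scene stay as the last step left them, time stands still between calls to the robot, and variables do not carry over. Pictures are saved under pics/ and viewed, and the job is handed in when it is done.

Besides the shell and the picture viewer there is one more tool, called after "Emit:" in YAML: its name, and indented under it one key for each argument. servo_tool: Moves the arm, as the interface text tells. Its arguments: {"type":"object","properties":{"commands":{"type":"array","items":{"type":"array","items":{"type":"array","items":{"type":"number"}}}},"force":{"type":"number"}},"required":["commands"]}

```bash
mkdir -p pics; cat > h.py <<'E'
import numpy as np, cv2
from bench import r
def snap(n,f):
    p,d=r.snapshot(n); cv2.imwrite('pics/'+f,p[:,:,::-1]); np.savez('pics/'+f+'.npz',p=p,d=d,**{k:np.array(v) for k,v in r.calibration(n).items()}); return p,d
E
python3 - <<'E'
from h import *
print(r.sense())
for n in ['scene','top']:
    snap(n,n+'0.png'); print(r.calibration(n))
E
```

```text
{'time': 0.0, 'joint_pos': array([ 6.28311366e+01,  7.51631490e+00,  8.53286590e+01, -3.41436958e-04,
        8.72621426e+01, -4.89365024e+00]), 'qd': array([ 0.0766798 , -0.03231259, -0.04626994,  0.02137546, -0.00750629,
       -0.0053356 ]), 'joint_efforts': array([ 2.65337134e-03, -5.69370353e+01, -5.00577056e+01,  3.15279613e-05,
        1.43038880e-02, -2.56207284e-05]), 'tool_pos': array([227.16864276, 554.73868681, 230.23780248]), 'tcp_rot': array([ 175.28875606,   89.89288293, -116.98644049]), 'ft_force': array([ 0.45791908, -1.32452794, -0.0031507 ]), 'wrist_torque': array([-0.0088046 ,  0.02927977,  0.03811815]), 'finger_gap': 85.1486406748397}
{'fx': 542.3170116748412, 'fy': 542.3170116748412, 'cx': 323.61621226752595, 'cy': 232.4356345953775, 'pose': array([[-4.75071191e-01,  7.14491776e-01, -5.13623273e-01,
         1.12430187e+03],
       [ 8.79914723e-01,  3.80702246e-01, -2.84281338e-01,
         3.05572677e+02],
       [-7.57914445e-03, -5.86998554e-01, -8.09552502e-01,
         1.03110604e+03],
       [ 0.00000000e+00,  0.00000000e+00,  0.00000000e+00,
         1.00000000e+00]])}
{'fx': 564.642084310133, 'fy': 564.642084310133, 'cx': 322.32421388218467, 'cy': 236.19714633164517, 'pose': array([[ 2.85113640e-03, -9.92267272e-01,  1.24086792e-01,
         3.64333515e+02],
       [-9.99932838e-01, -1.43498882e-03,  1.15004381e-02,
        -1.74562026e+01],
       [-1.12334452e-02, -1.24111247e-01, -9.92204721e-01,
         1.61828732e+03],
       [ 0.00000000e+00,  0.00000000e+00,  0.00000000e+00,
         1.00000000e+00]])}
```

View pics/scene0.png

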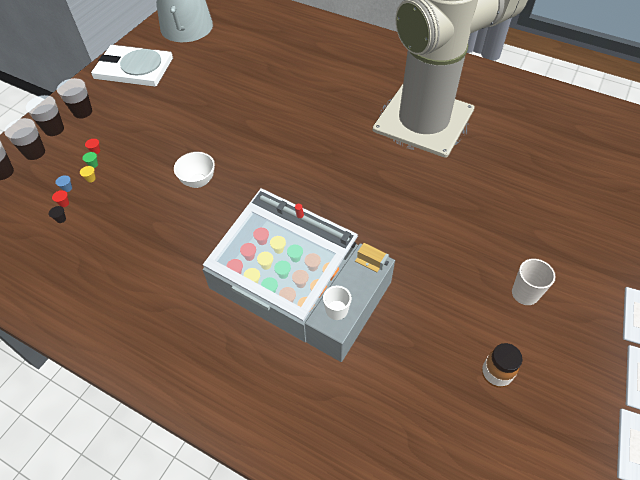

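View pics/top0.png

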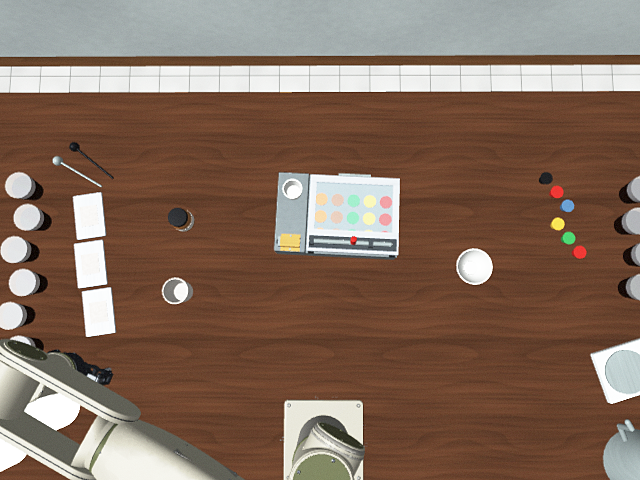

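The scene view shows the red knob at about (299,210) and the brass keeper at (371,257). In the top view the knob is at (353,240) and the keeper at (290,241). Next I'll triangulate them.

```bash
cat >> h.py <<'E'
def ld(f): return np.load('pics/'+f+'.npz')
def ray(c,u,v):
    P=c['pose']; d=P[:3,:3]@np.array([(u-c['cx'])/c['fx'],(v-c['cy'])/c['fy'],1.]); return P[:3,3],d
def onz(c,u,v,z):
    o,d=ray(c,u,v); return o+d*(z-o[2])/d[2]
def pt(c,u,v,dep):
    o,d=ray(c,u,v); return o+d*dep
def tri(c1,p1,c2,p2):
    o1,d1=ray(c1,*p1);o2,d2=ray(c2,*p2)
    s=np.linalg.lstsq(np.c_[d1,-d2],o2-o1,rcond=None)[0]
    a=o1+s[0]*d1;b=o2+s[1]*d2; return (a+b)/2,np.linalg.norm(a-b)
def cloud(c):
    d=c['d'];v,u=np.mgrid[:480,:640]
    q=np.stack([(u-c['cx'])/c['fx']*d,(v-c['cy'])/c['fy']*d,d],-1)
    return q@c['pose'][:3,:3].T+c['pose'][:3,3]
E
python3 - <<'E'
from h import *
S=ld('scene0.png');T=ld('top0.png')
for nm,c,roi in [('s',S,(230,150,420,330)),('t',T,(270,170,405,262))]:
    x0,y0,x1,y1=roi
    h=cv2.cvtColor(c['p'],cv2.COLOR_RGB2HSV); C=cloud(c)
    for k,m in [('red',((h[...,0]<4)|(h[...,0]>176))&(h[...,1]>200)),('brass',(abs(h[...,0].astype(int)-20)<5)&(h[...,1]>130)&(h[...,2]>120))]:
        mm=np.zeros((480,640),bool); mm[y0:y1,x0:x1]=m[y0:y1,x0:x1]
        n,l,st,ce=cv2.connectedComponentsWithStats(mm.astype(np.uint8))
        for i in range(1,n):
            if st[i,4]>15:
                P=C[(l==i)&(c['d']>0)]; print(nm,k,st[i],ce[i].round(1),np.median(P,0).round(1),P.min(0).round(),P.max(0).round())
    cv2.imwrite(f'pics/crop_{nm}.png',cv2.resize(c['p'][y0:y1,x0:x1,::-1],None,fx=4 if nm=='s' else 5.5,fy=4 if nm=='s' else 5.5,interpolation=cv2.INTER_CUBIC)[:600,:800])
E
```

```text
s brass [358 243   8  10  19] [361.5 247.4] [537.1  69.3 113.6] [526.  67. 108.] [550.  73. 116.]
s brass [366 247  20  16  84] [377.5 254.1] [536.3 107.  113. ] [454.  78.   1.] [554. 118. 117.]
s brass [356 258  23  14  53] [367.3 265. ] [559.6  96.4  91.9] [551.  67.  87.] [564. 117.  96.]
t red [351 237   6   7  22] [353.4 239.8] [537.  -81.6 163.5] [530. -88. 146.] [544. -75. 173.]
t brass [280 234  20  17 141] [289.  241.9] [536.4  95.  110.8] [517.  62.  84.] [561. 113. 122.]
```

View pics/crop_s.png

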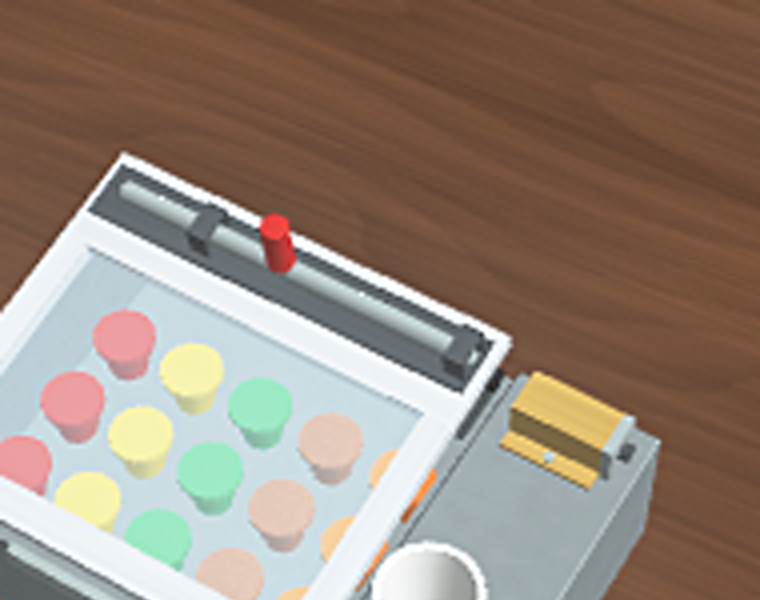

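View pics/crop_t.png

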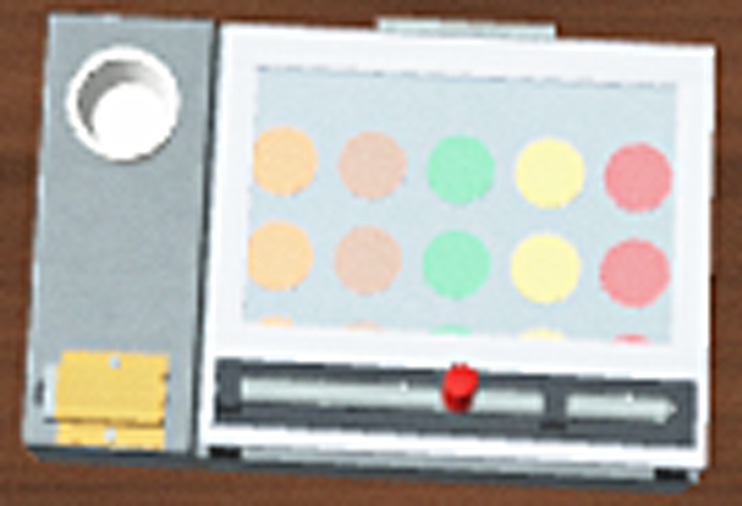

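The knob is at about (537,-81) and the keeper mouth at about y=67. Both crops show the bolt drawn back behind its front strap, with the case turned by a few degrees. Next I'll get the case yaw and the tool orientation.

```bash
python3 - <<'E'
from h import *
from scipy.spatial.transform import Rotation as Ro
s=r.sense(); R=Ro.from_euler('xyz',s['tcp_rot'],degrees=True).as_matrix(); print(R.round(3))
T=ld('top0.png');C=cloud(T);S=ld('scene0.png')
# knob: rays at heights
for z in (150,160,167): print(z,onz(T,353.4,239.8,z).round(1))
print('tri knob top', tri(T,(353.4,239.2),S,(298.4,205.8)))
# deck/case region: points with z 80..150
m=(C[...,2]>75)&(C[...,2]<150)&(T['d']>0); m[:165]=0;m[265:]=0;m[:,:270]=0;m[:,410:]=0
P=C[m]; print(m.sum()); 
n,l,st,ce=cv2.connectedComponentsWithStats(m.astype(np.uint8)); i=1+st[1:,4].argmax();P=C[l==i]
print(cv2.minAreaRect(P[:,:2].astype(np.float32)),P.min(0),P.max(0))
# corner pixels of deck via crop_t (5.5x, off 270,170)
def px(a,b): return 270+a/5.5,170+b/5.5
for nm,a,b,z in [('deckBL',50,15,90),('deckFL',25,445,90),('deckB-R',215,22,90),('knobtop',458,375,165),('keepL',52,400,114),('keepR',168,405,114),('keepTL',62,352,114),('keepTR',168,355,114),('barL',242,390,125),('barR',675,408,125),('lidTL',222,28,92),('lidTR',715,45,92)]:
    print(nm,onz(T,*px(a,b),z).round(1))
# lid plane angle
mm=(C[...,2]>85)&(C[...,2]<150);
E
```

```text
[[-0.001 -0.925  0.379]
 [-0.001  0.379  0.925]
 [-1.     0.    -0.002]]
150 [538.6 -81.8 150. ]
160 [537.4 -81.4 160. ]
167 [536.6 -81.1 167. ]
tri knob top (array([537.94636341, -79.59583562, 161.13658673]), np.float64(3.84539125898271))
9623
((620.2276000976562, -39.037872314453125), (336.1458435058594, 227.23336791992188), 87.22640991210938) [ 499.59405819 -210.97591907   75.07293233] [733.42233157 132.69941715 149.59510645]
deckBL [732.4 120.5  90. ]
deckFL [514.9 130.2  90. ]
deckB-R [728.8  37.4  90. ]
knobtop [541.  -80.8 165. ]
keepL [534.6 115.  114. ]
keepR [532.3  58.3 114. ]
keepTL [558.3 110.4 114. ]
keepTR [556.9  58.5 114. ]
barL [538.4  22.  125. ]
barR [ 530.  -187.3  125. ]
lidTL [725.3  33.8  92. ]
lidTR [ 716.6 -213.4   92. ]
```

Emit:
servo_tool:
  commands:
    - [[180, -0.5, -4.3, -3.9, -3, 0, 0], [180, -1, -8.6, -7.8, -6, 0, 0], [180, -1.5, -12.9, -11.7, -9, 0, 0], [180, -2, -17.2, -15.6, -12, 0, 0], [180, -2.5, -21.5, -19.5, -15, 0, 0], [180, -3, -25.8, -23.4, -17, 0, 0], [180, -3, -27, -24.5, -19.8, 0, 0], [180, -3, -27, -24.5, -19.8, 0, 0]]
  force: 30

```text
time: 0.9
tool_pos: [385.8, 222.5, 261.5]
tcp_rot: [-136.5, 89.9, -49.1]
ft_force: [0.3, 1.3, 0.6]
finger_gap: 25.2
```

```bash
cat >> h.py <<'E'
from scipy.spatial.transform import Rotation as Ro
def RT():
    s=r.sense(); return Ro.from_euler('xyz',s['tcp_rot'],degrees=True).as_matrix(),s
def need(target):
    R,s=RT(); return (R.T@(np.array(target)-s['tool_pos'])/10).round(2)
E
python3 - <<'E'
from h import *
R,s=RT(); print(R.round(3),s['tool_pos'],s['time'],s['finger_gap'],s['joint_pos'],need((534,-81,260)))
E
```

```text
[[ 0.001 -0.999  0.045]
 [-0.001  0.045  0.999]
 [-1.    -0.001 -0.001]] [385.79386438 222.50691811 261.52076983] 0.9 25.2336098784576 [ 2.34399552e+01 -1.78003403e+01  1.05899501e+02 -8.15596456e-02
  9.18752068e+01 -6.39833584e+01] [  0.2  -16.17 -29.65]
```

Emit:
servo_tool:
  commands:
    - [[190, 0, -2.3, -4.2, 0, 0, 0], [190, 0, -4.6, -8.4, 0, 0, 0], [190, 0, -6.9, -12.6, 0, 0, 0], [190, 0, -9.2, -16.8, 0, 0, 0], [190, 0, -11.5, -21, 0, 0, 0], [190, 0, -13.8, -25.2, 0, 0, 0], [190, 0, -16.2, -29.6, 0, 0, 0], [190, 0, -16.2, -29.6, 0, 0, 0]]

```text
time: 1.7
tool_pos: [534.3, -81.7, 259.8]
tcp_rot: [131.1, 89.9, -141.7]
ft_force: [-1.6, -0.0, -0.7]
finger_gap: 21.8
```

```bash
python3 - <<'E'
from h import *
R,s=RT(); print(R.round(3),s['tool_pos'],s['time'],s['finger_gap'],s['ft_force'])
snap('wrist','w1.png'); print(r.calibration('wrist'))
E
```

```text
[[-0.002 -0.999  0.048]
 [-0.001  0.048  0.999]
 [-1.     0.002 -0.001]] [534.28724609 -81.74721197 259.81012712] 1.7 21.752579715085727 [-1.55175036 -0.0380594  -0.65806098]
{'fx': 429.0536772392599, 'fy': 429.0536772392599, 'cx': 316.839912179383, 'cy': 246.19282700904978, 'pose': array([[ 4.80901168e-02,  9.51180370e-01,  3.04865945e-01,
         4.55404122e+02],
       [ 9.98842885e-01, -4.56485106e-02, -1.51361734e-02,
        -7.66153462e+01],
       [-4.80554693e-04,  3.05241080e-01, -9.52274988e-01,
         4.01988344e+02],
       [ 0.00000000e+00,  0.00000000e+00,  0.00000000e+00,
         1.00000000e+00]])}
```

View pics/w1.png

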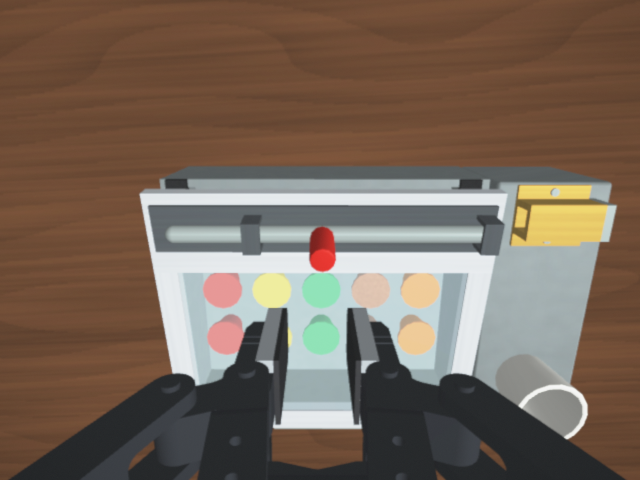

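The wrist view shows the knob at base (321,233) and top (322,260), the bar along row ~234, straps at columns 251 and 490, and the keeper block at columns 513-610. Now measure these with depth.

```bash
python3 - <<'E'
from h import *
W=ld('w1.png');C=cloud(W)
for nm,u,v in [('bar',200,234),('bar2',290,234),('bar3',400,235),('bar4',470,236),('knobtop',322,261),('strapL',251,220),('strapR',490,222),('lidF',250,196),('lidF2',480,198),('keepTop',570,222),('keepTop2',535,210),('keepTop3',535,238),('keepTop4',598,212),('deck',560,270),('flange',525,192),('kside',518,230),('table',100,100)]:
    print(nm,C[v,u].round(1),W['d'][v,u])
h=cv2.cvtColor(W['p'],cv2.COLOR_RGB2HSV)
m=((h[...,0]<4)|(h[...,0]>176))&(h[...,1]>200);m[:,:300]=0;m[:,345:]=0;m[275:]=0;m[:215]=0
P=C[m&(W['d']>0)]; top=P[P[:,2]>P[:,2].max()-4]; print('knob',P.min(0),P.max(0),'top',np.median(top,0),top.min(0),top.max(0))
g=(C[...,2]>110)&(C[...,2]<125);g[:,:500]=0;g[260:]=0; K=C[g]; print('kt',np.percentile(K,[2,50,98],axis=0).round(1)); print(cv2.minAreaRect(K[:,:2].astype(np.float32)))
cv2.imwrite('pics/w1c.png',cv2.resize(W['p'][170:290,440:630,::-1],None,fx=4,fy=4,interpolation=cv2.INTER_CUBIC))
E
```

```text
bar [ 530.  -157.1  131.4] 281.5887
bar2 [532.7 -98.1 131.6] 281.36847
bar3 [536.8 -26.1 131.8] 281.38803
bar4 [539.6  19.7 132.2] 281.14383
knobtop [540.  -77.8 166.6] 249.95041
strapL [ 522.4 -123.   130.4] 279.7675
strapR [530.6  31.9 132.7] 277.7375
lidF [ 508.6 -123.9  119.7] 285.74615
lidF2 [517.5  29.5 118.8] 286.95737
keepTop [538.2  94.2 114.7] 296.21695
keepTop2 [528.7  69.5 114.1] 294.25366
keepTop3 [548.9  71.6 114.2] 300.3364
keepTop4 [532.2 112.9 114.1] 294.73373
deck [584.1 106.8  89.1] 334.37247
flange [520.3  71.7  92.7] 312.08072
kside [546.3  65.2 101.4] 311.77826
table [ 4.388e+02 -2.685e+02  2.000e-01] 380.42767
knob [531.90651154 -84.20690895 143.17738667] [545.62593511 -70.94360161 167.34268303] top [540.78061122 -79.08817278 165.39626409] [533.17060015 -84.20690895 163.51516376] [545.62593511 -71.95617512 167.34268303]
kt [[520.3  44.9 111.1]
 [538.1  92.4 114.1]
 [552.1 122.4 118.3]]
((537.2322387695312, 82.29718017578125), (85.9026870727539, 32.959896087646484), 79.98831176757812)
```

View pics/w1c.png

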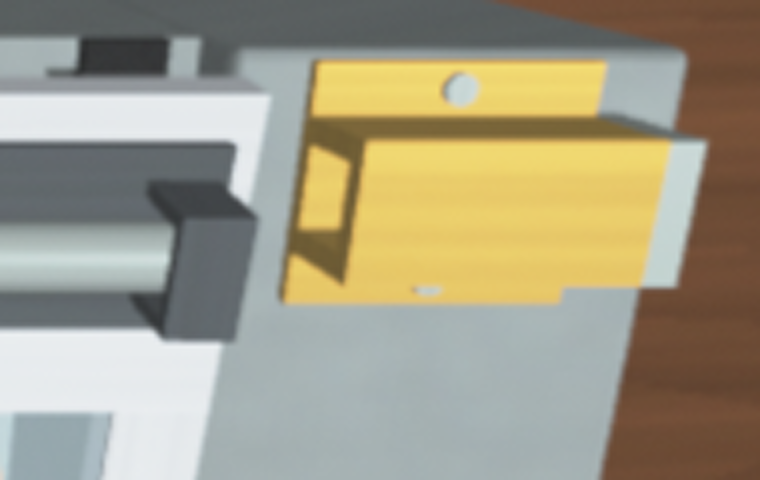

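Emit:
servo_tool:
  commands:
    - [[180, 2.5, 0.2, 0.2, 0, 0, 0], [180, 5, 0.35, 0.36, 0, 0, 0], [180, 7.5, 0.35, 0.36, 0, 0, 0], [180, 8.5, 0.35, 0.36, 0, 0, 0], [180, 8.5, 0.35, 0.36, 0, 0, 0]]

```text
time: 2.25
tool_pos: [528.7, -71.7, 174.6]
tcp_rot: [76.6, 89.8, 164.2]
ft_force: [-0.4, 0.2, -0.8]
finger_gap: 25.1
```

```bash
python3 - <<'E'
from h import *
R,s=RT(); print(R.round(3),s['tool_pos'],s['time'],s['finger_gap'],s['ft_force'])
p,d=snap('wrist','w2.png')
E
```

```text
[[-0.004 -0.999  0.042]
 [ 0.001  0.042  0.999]
 [-1.     0.004  0.001]] [528.68347868 -71.74235847 174.5660867 ] 2.25 25.050730536910997 [-0.3510925   0.17573588 -0.75111768]
```

View pics/w2.png

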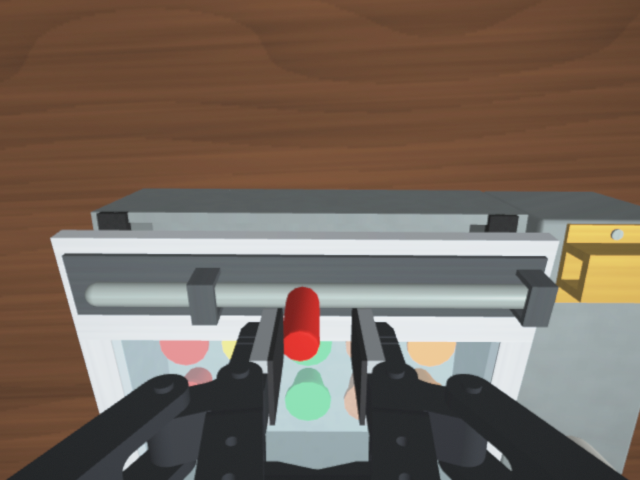

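The knob is at column 302 and the finger midline at about 319, so the tool sits about 6 mm too far to +y. I'll shift back and check.

Emit:
servo_tool:
  commands:
    - [[180, 0, -0.1, -0.6, 0, 0, 0], [180, 0, -0.1, -0.6, 0, 0, 0], [180, 0, -0.1, -0.6, 0, 0, 0]]

```text
time: 2.6
tool_pos: [531.6, -79.3, 177.6]
tcp_rot: [-100.9, 89.9, -13.4]
ft_force: [-0.0, 0.4, -0.1]
finger_gap: 25.4
```

```bash
python3 - <<'E'
from h import *
R,s=RT(); print(R.round(4),s['tool_pos'],s['time'],s['finger_gap'],s['ft_force'])
p,d=snap('wrist','w3.png')
W=ld('w3.png');h=cv2.cvtColor(W['p'],cv2.COLOR_RGB2HSV)
m=((h[...,0]<4)|(h[...,0]>176))&(h[...,1]>200)
for v in range(280,370,8):
    u=np.where(m[v,270:345])[0]
    if len(u): print(v,u.min()+270,u.max()+270)
C=cloud(W)
for v in (360,390,410): print(v,W['d'][v,255:285].round(0),W['d'][v,350:385].round(0))
E
```

```text
[[ 2.00e-03 -9.99e-01  4.37e-02]
 [-5.00e-04  4.37e-02  9.99e-01]
 [-1.00e+00 -2.00e-03 -4.00e-04]] [531.58381116 -79.27512639 177.57002332] 2.6 25.445207605616364 [-0.04818069  0.35783207 -0.08593348]
296 329 332
304 325 333
312 332 334
320 324 334
328 303 329
336 302 334
344 308 329
360 [121. 120. 121. 121. 123. 121. 122. 121. 120. 121. 122. 120. 121. 120.
 121. 121. 121. 121. 124. 126. 129. 133. 136. 139. 144. 148.   0. 156.
 243. 243.] [242. 156. 151. 148. 143. 139. 136. 133. 129. 127. 122. 122. 121. 121.
 121. 122. 121. 121. 121. 120. 121. 121. 122. 121. 121. 121. 122. 121.
 121. 122. 121. 120. 121. 121. 122.]
390 [107. 108. 106. 106. 108. 106. 106. 106. 114. 115. 118. 121. 123. 122.
 123. 123. 123. 123. 124. 126. 129. 133. 136. 140. 254. 253. 254. 254.
 252. 253.] [253. 254. 254. 253. 252. 141. 136. 134. 131. 126. 124. 124. 124. 124.
 123. 124. 123. 120. 118. 117. 113. 107. 106. 106. 107. 106. 107. 107.
   0. 107. 107. 107. 107. 107. 107.]
410 [ 93.  92.  93.  92.  92.  92.  92.  95. 115. 117. 118. 120. 123. 125.
 127. 126. 126. 126. 126. 127. 129. 133. 259. 261. 260. 260. 261. 261.
 259. 260.] [261. 261. 261. 260. 260. 260. 260. 134. 129. 126. 125. 125. 125. 126.
 125. 126. 122. 120. 118. 116. 116.  96.  93.  92.  93.  93.  92.  93.
  92.  92.  93.  92.  91.  93.  92.]
```

View pics/w3.png

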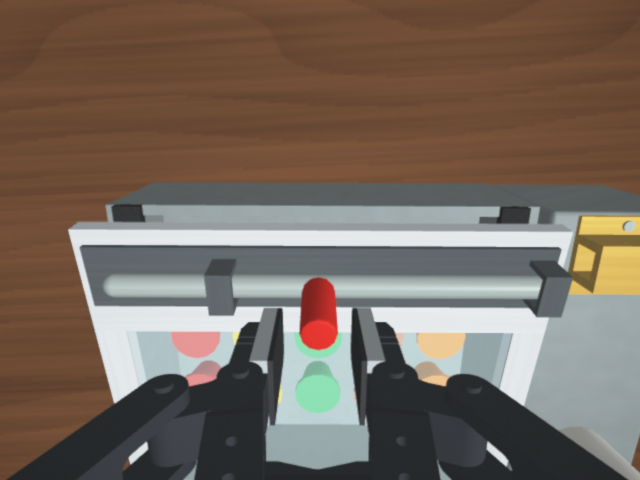

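The knob at column 319 is now centred between the fingers. Descending to straddle it, stopping just above the bar.

Emit:
servo_tool:
  commands:
    - [[180, 0.8, 0, 0, 0, 0, 0], [180, 1.6, 0, 0, 0, 0, 0], [180, 2.4, 0, 0, 0, 0, 0], [180, 3.2, 0, 0, 0, 0, 0], [180, 3.8, 0, 0, 0, 0, 0], [180, 4.2, 0, 0, 0, 0, 0], [180, 4.2, 0, 0, 0, 0, 0], [180, 4.2, 0, 0, 0, 0, 0]]

```text
time: 3.45
tool_pos: [531.0, -78.9, 134.4]
tcp_rot: [-112.9, 90.0, -25.3]
ft_force: [-0.1, -0.4, -0.1]
finger_gap: 25.2
```

```bash
python3 - <<'E'
from h import *
R,s=RT(); print(R.round(4),s['tool_pos'],s['time'],s['finger_gap'],s['ft_force'])
p,d=snap('wrist','w4.png')
E
```

```text
[[ 1.000e-04 -9.991e-01  4.320e-02]
 [-1.000e-04  4.320e-02  9.991e-01]
 [-1.000e+00 -1.000e-04 -1.000e-04]] [530.96067824 -78.87045065 134.42682757] 3.45 25.169401855460265 [-0.09482335 -0.36826284 -0.13781301]
```

View pics/w4.png

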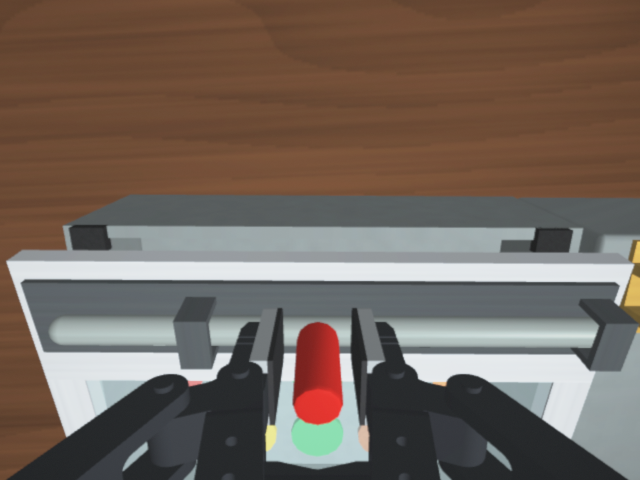

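Both fingers stand over the bar, one on each side of the knob. I'll close slightly and lower to contact.

Emit:
servo_tool:
  commands:
    - [[194, 0, 0, 0, 0, 0, 0], [194, 0.1, 0, 0, 0, 0, 0], [194, 0.2, 0, 0, 0, 0, 0], [194, 0.3, 0, 0, 0, 0, 0], [194, 0.4, 0, 0, 0, 0, 0], [194, 0.5, 0, 0, 0, 0, 0], [194, 0.6, 0, 0, 0, 0, 0], [194, 0.6, 0, 0, 0, 0, 0]]

```text
time: 4.3
tool_pos: [530.7, -78.9, 128.1]
tcp_rot: [91.0, 90.0, 178.6]
ft_force: [-0.1, 1.1, 1.3]
finger_gap: 20.6
```

Emit:
servo_tool:
  commands:
    - [[194, 0.1, 0, 0, 0, 0, 0], [194, 0.2, 0, 0, 0, 0, 0], [194, 0.3, 0, 0, 0, 0, 0], [194, 0.4, 0, 0, 0, 0, 0], [194, 0.4, 0, 0, 0, 0, 0]]

```text
time: 4.8
tool_pos: [530.8, -78.8, 124.2]
tcp_rot: [101.8, 90.0, -170.7]
ft_force: [-2.0, 0.5, 3.7]
finger_gap: 20.0
```

```bash
python3 - <<'E'
from h import *
R,s=RT(); print(s['tool_pos'],s['ft_force'],s['wrist_torque'])
E
```

```text
[530.79408364 -78.84265997 124.15169015] [-2.00820091  0.52075275  3.71669259] [-0.01579791  0.45188342 -0.02569158]
```

Emit:
servo_tool:
  commands:
    - [[194, 0.2, 0.03, 0, 0, 0, 0], [194, 0.4, 0.06, 0, 0, 0, 0], [194, 0.6, 0.1, 0, 0, 0, 0], [194, 0.8, 0.13, 0, 0, 0, 0], [194, 1.0, 0.16, 0, 0, 0, 0], [194, 1.2, 0.18, 0, 0, 0, 0], [194, 1.2, 0.18, 0, 0, 0, 0]]

```text
time: 5.5
tool_pos: [528.9, -78.8, 112.4]
tcp_rot: [90.2, 90.0, 177.7]
ft_force: [-3.5, 0.0, 5.9]
finger_gap: 20.2
```

```bash
python3 - <<'E'
from h import *
R,s=RT(); print(s['tool_pos'],s['ft_force'],s['wrist_torque'])
snap('wrist','w5.png')
E
```

```text
[528.89863895 -78.7589629  112.36123049] [-3.49448673  0.02134476  5.91227533] [0.0332411  0.66109062 0.02854593]
```

View pics/w5.png

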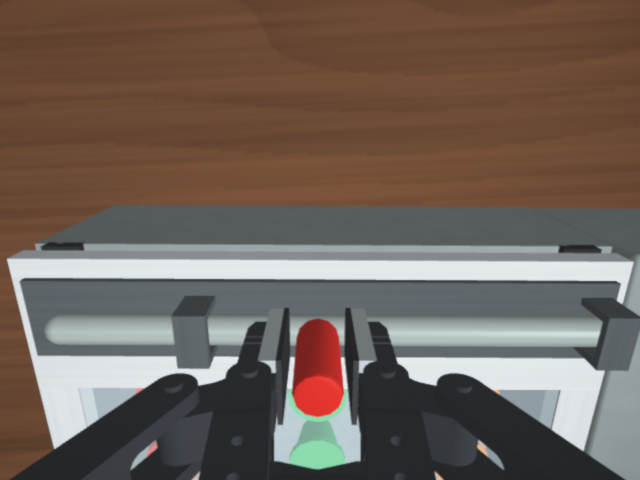

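Emit:
servo_tool:
  commands:
    - [[194, 0.1, 0.01, 0, 0, 0, 0], [194, 0.2, 0.02, 0, 0, 0, 0], [194, 0.3, 0.03, 0, 0, 0, 0], [194, 0.4, 0.04, 0, 0, 0, 0], [194, 0.4, 0.04, 0, 0, 0, 0]]

```text
time: 6.05
tool_pos: [528.5, -78.8, 108.7]
tcp_rot: [95.4, 90.0, -177.1]
ft_force: [-5.8, 0.9, 7.8]
finger_gap: 20.6
```

Emit:
servo_tool:
  commands:
    - [[194, 0.05, 0.06, 0, 0, 0, 0], [194, 0.1, 0.12, 0, 0, 0, 0], [194, 0.1, 0.12, 0, 0, 0, 0]]

```text
time: 6.35
tool_pos: [528.3, -78.8, 108.3]
tcp_rot: [-94.8, 89.9, -7.3]
ft_force: [-2.9, 1.5, 9.3]
finger_gap: 20.7
```

Emit:
servo_tool:
  commands:
    - [[194, 0.05, 0.04, 0, 0, 0, 0], [194, 0.1, 0.08, 0, 0, 0, 0], [194, 0.1, 0.08, 0, 0, 0, 0]]

```text
time: 6.65
tool_pos: [528.2, -78.8, 107.9]
tcp_rot: [-94.1, 89.8, -6.6]
ft_force: [-1.2, 1.5, 11.4]
finger_gap: 20.3
```

Emit:
servo_tool:
  commands:
    - [[194, 0.05, 0.03, 0, 0, 0, 0], [194, 0.1, 0.03, 0, 0, 0, 0], [194, 0.1, 0.03, 0, 0, 0, 0]]

```text
time: 6.95
tool_pos: [528.2, -78.8, 107.7]
tcp_rot: [-94.8, 89.8, -7.2]
ft_force: [-4.2, 1.8, 16.4]
finger_gap: 20.2
```

```bash
python3 - <<'E'
from h import *
R,s=RT(); print(s['tool_pos'],s['ft_force'],s['wrist_torque'])
snap('wrist','w6.png')
W=ld('w6.png');C=cloud(W)
for nm,u,v in [('bar',100,331),('bar2',230,331),('bar3',400,332),('bar4',570,332),('knob',318,395),('strapL',194,310),('frame',100,265),('frame',550,265),('frameL',250,270)]: print(nm,np.median(C[v-1:v+2,u-3:u+4].reshape(-1,3),0).round(1))
snap('scene','s1.png')
p=ld('s1.png')['p'];cv2.imwrite('pics/s1c.png',cv2.resize(p[170:290,220:420,::-1],None,fx=4,fy=4,interpolation=cv2.INTER_CUBIC))
E
```

```text
[528.23060566 -78.75613163 107.67784204] [-4.24001564  1.76844725 16.41521502] [ 0.24465621  0.57230616 -0.00211147]
bar [ 525.7 -161.1  106.8]
bar2 [ 527.6 -112.6  107. ]
bar3 [530.9 -49.  106.7]
bar4 [533.7  14.6 106.6]
knob [531.3 -79.7 141.2]
strapL [ 518.5 -124.5  107. ]
frame [ 504.9 -164.2   91.4]
frame [512.5  12.2  91.3]
frameL [ 509.4 -105.5   91.6]
```

View pics/w6.png

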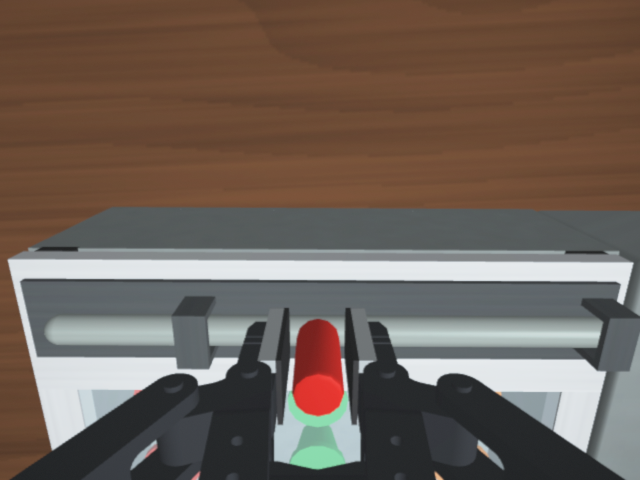

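View pics/s1c.png

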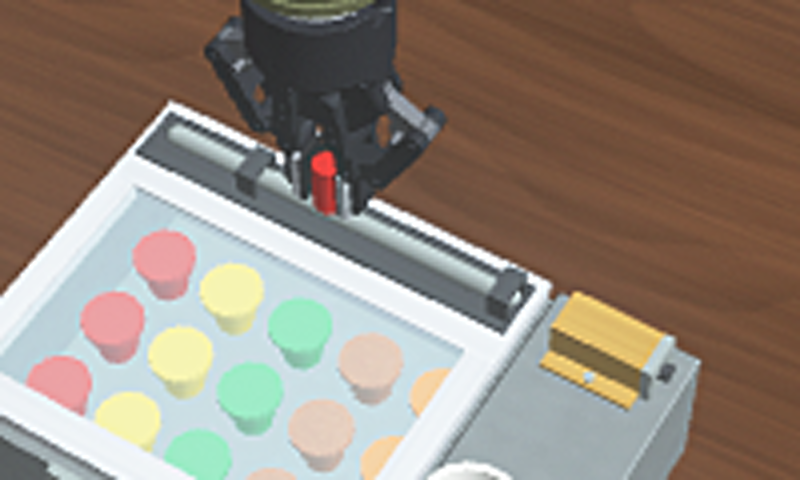

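The lid now lies flush with the box: the bar's top is level at ~107 and the force is rising steeply. Both views agree. Sliding the bolt toward the mouth, which is ~27 mm ahead of the tip.

Emit:
servo_tool:
  commands:
    - [[194, 0, 0, 0.1, 0, 0, 0], [194, 0, 0, 0.25, 0, 0, 0], [194, 0, 0, 0.4, 0, 0, 0], [194, 0, 0, 0.55, 0, 0, 0], [194, 0, 0, 0.7, 0, 0, 0], [194, 0, 0, 0.85, 0, 0, 0], [194, 0, 0, 1.0, 0, 0, 0], [194, 0, 0, 1.0, 0, 0, 0]]

```text
time: 7.85
tool_pos: [528.7, -69.4, 107.7]
tcp_rot: [-108.2, 89.7, -20.7]
ft_force: [-3.4, -0.5, 16.2]
finger_gap: 20.4
```

Emit:
servo_tool:
  commands:
    - [[194, 0, 0, 0.15, 0, 0, 0], [194, 0, 0, 0.3, 0, 0, 0], [194, 0, 0, 0.45, 0, 0, 0], [194, 0, 0, 0.6, 0, 0, 0], [194, 0, 0, 0.75, 0, 0, 0], [194, 0, 0, 0.9, 0, 0, 0], [194, 0, 0, 1.0, 0, 0, 0], [194, 0, 0, 1.0, 0, 0, 0]]

```text
time: 8.65
tool_pos: [529.2, -59.4, 107.7]
tcp_rot: [-107.2, 89.7, -19.7]
ft_force: [-3.6, -1.9, 15.2]
finger_gap: 20.6
```

```bash
python3 - <<'E'
from h import *
R,s=RT(); print(s['tool_pos'],s['ft_force'],s['wrist_torque'])
snap('wrist','w7.png')
snap('scene','s2.png')
p=ld('s2.png')['p'];cv2.imwrite('pics/s2c.png',cv2.resize(p[170:290,220:420,::-1],None,fx=4,fy=4,interpolation=cv2.INTER_CUBIC))
E
```

```text
[529.19761224 -59.42289779 107.7141355 ] [-3.59872382 -1.89490922 15.21747662] [-0.2735726   0.56209289 -0.08738146]
```

View pics/w7.png

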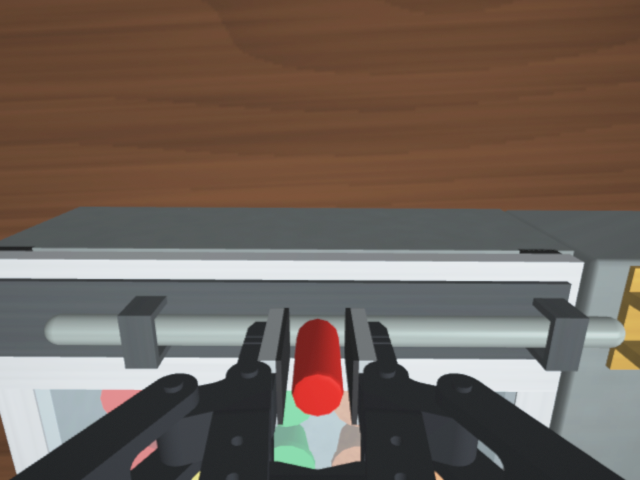

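View pics/s2c.png

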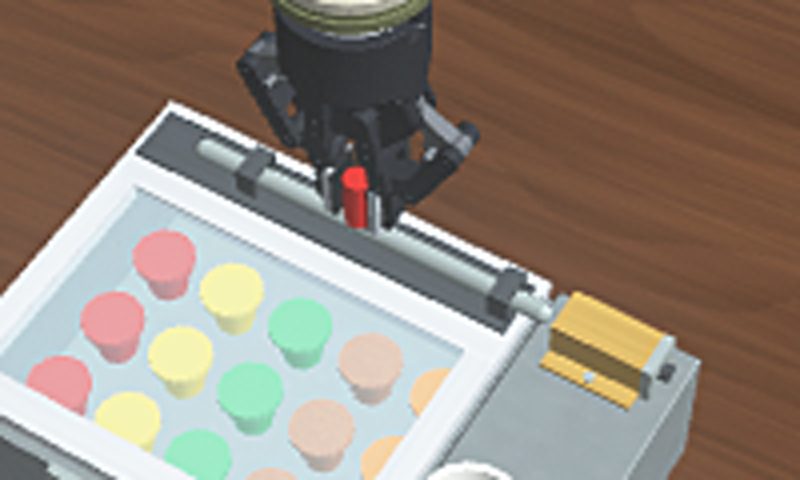

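The tip, at column 624, is about 7 mm short of the mouth. It is level with the mouth and in line with it. Entering in small steps.

Emit:
servo_tool:
  commands:
    - [[194, 0, 0, 0.12, 0, 0, 0], [194, 0, 0, 0.24, 0, 0, 0], [194, 0, 0, 0.36, 0, 0, 0], [194, 0, 0, 0.48, 0, 0, 0], [194, 0, 0, 0.6, 0, 0, 0], [194, 0, 0, 0.6, 0, 0, 0]]

```text
time: 9.35
tool_pos: [529.5, -53.4, 107.7]
tcp_rot: [-106.4, 89.7, -18.9]
ft_force: [-4.0, -1.5, 15.4]
finger_gap: 20.1
```

Emit:
servo_tool:
  commands:
    - [[194, 0, 0, 0.1, 0, 0, 0], [194, 0, 0, 0.2, 0, 0, 0]]

```text
time: 9.55
tool_pos: [529.6, -51.6, 107.7]
tcp_rot: [-108.3, 89.7, -20.8]
ft_force: [-4.0, -2.9, 13.8]
finger_gap: 20.4
```

Emit:
servo_tool:
  commands:
    - [[194, 0, 0, 0.1, 0, 0, 0], [194, 0, 0, 0.2, 0, 0, 0]]

```text
time: 9.75
tool_pos: [529.7, -49.5, 107.7]
tcp_rot: [-107.4, 89.7, -19.9]
ft_force: [-3.0, -2.4, 15.4]
finger_gap: 20.7
```

Emit:
servo_tool:
  commands:
    - [[194, 0, 0, 0.1, 0, 0, 0], [194, 0, 0, 0.2, 0, 0, 0]]

```text
time: 9.95
tool_pos: [529.8, -47.5, 107.7]
tcp_rot: [-107.4, 89.7, -19.9]
ft_force: [-2.8, -2.4, 15.0]
finger_gap: 20.7
```

Emit:
servo_tool:
  commands:
    - [[194, 0, 0, 0.1, 0, 0, 0], [194, 0, 0, 0.2, 0, 0, 0]]

```text
time: 10.15
tool_pos: [529.8, -45.5, 107.7]
tcp_rot: [-107.4, 89.7, -19.9]
ft_force: [-3.2, -2.5, 15.6]
finger_gap: 20.7
```

Emit:
servo_tool:
  commands:
    - [[194, 0, 0, 0.1, 0, 0, 0], [194, 0, 0, 0.2, 0, 0, 0]]

```text
time: 10.35
tool_pos: [530.0, -43.5, 107.7]
tcp_rot: [-106.9, 89.7, -19.4]
ft_force: [-4.2, -3.0, 14.9]
finger_gap: 20.7
```

```bash
python3 - <<'E'
from h import *
R,s=RT(); print(s['tool_pos'],s['ft_force'])
snap('wrist','w8.png')
snap('scene','s3.png')
p=ld('s3.png')['p'];cv2.imwrite('pics/s3c.png',cv2.resize(p[170:290,220:420,::-1],None,fx=4,fy=4,interpolation=cv2.INTER_CUBIC))
E
```

```text
[529.96636895 -43.53961269 107.73111095] [-4.17439757 -3.00201308 14.8875221 ]
```

View pics/w8.png

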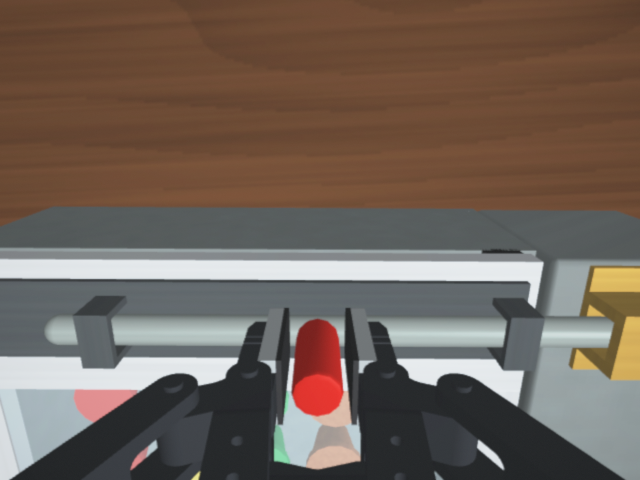

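View pics/s3c.png

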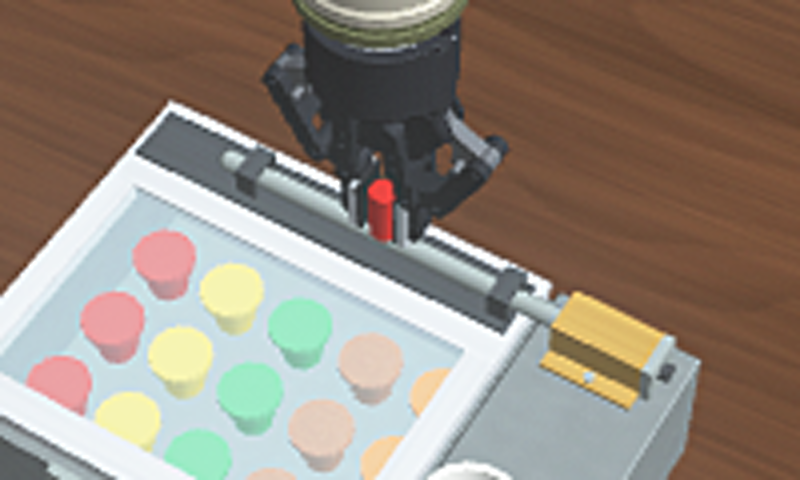

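The bolt is about 8 mm into the socket, with no jam and a steady drag of -2.5 N. Now feeling for the stop in 1.5 mm steps.

Emit:
servo_tool:
  commands:
    - [[194, 0, 0, 0.08, 0, 0, 0], [194, 0, 0, 0.15, 0, 0, 0]]

```text
time: 10.65
tool_pos: [530.0, -42.0, 107.7]
tcp_rot: [-106.6, 89.7, -19.1]
ft_force: [-3.4, -2.2, 14.5]
finger_gap: 20.7
```

Emit:
servo_tool:
  commands:
    - [[194, 0, 0, 0.08, 0, 0, 0], [194, 0, 0, 0.15, 0, 0, 0]]

```text
time: 10.85
tool_pos: [530.1, -40.5, 107.7]
tcp_rot: [-105.6, 89.7, -18.1]
ft_force: [-3.1, -2.7, 14.7]
finger_gap: 19.9
```

Emit:
servo_tool:
  commands:
    - [[194, 0, 0, 0.08, 0, 0, 0], [194, 0, 0, 0.15, 0, 0, 0]]

```text
time: 11.05
tool_pos: [530.1, -39.0, 107.7]
tcp_rot: [-106.3, 89.7, -18.8]
ft_force: [-3.4, -2.1, 15.3]
finger_gap: 20.5
```

Emit:
servo_tool:
  commands:
    - [[194, 0, 0, 0.08, 0, 0, 0], [194, 0, 0, 0.15, 0, 0, 0]]

```text
time: 11.25
tool_pos: [530.2, -37.5, 107.7]
tcp_rot: [-105.7, 89.7, -18.2]
ft_force: [-3.4, -2.0, 14.3]
finger_gap: 20.6
```

Emit:
servo_tool:
  commands:
    - [[194, 0, 0, 0.08, 0, 0, 0], [194, 0, 0, 0.15, 0, 0, 0]]

```text
time: 11.45
tool_pos: [530.3, -36.0, 107.7]
tcp_rot: [-105.5, 89.7, -18.0]
ft_force: [-3.7, -2.8, 14.4]
finger_gap: 20.7
```

Emit:
servo_tool:
  commands:
    - [[194, 0, 0, 0.08, 0, 0, 0], [194, 0, 0, 0.15, 0, 0, 0]]

```text
time: 11.65
tool_pos: [530.4, -34.5, 107.7]
tcp_rot: [-105.9, 89.7, -18.3]
ft_force: [-3.3, -2.5, 15.1]
finger_gap: 20.4
```

Emit:
servo_tool:
  commands:
    - [[194, 0, 0, 0.08, 0, 0, 0], [194, 0, 0, 0.15, 0, 0, 0]]

```text
time: 11.85
tool_pos: [530.5, -33.0, 107.7]
tcp_rot: [-105.2, 89.7, -17.7]
ft_force: [-3.4, -3.1, 14.8]
finger_gap: 20.3
```

Emit:
servo_tool:
  commands:
    - [[194, 0, 0, 0.08, 0, 0, 0], [194, 0, 0, 0.15, 0, 0, 0]]

```text
time: 12.05
tool_pos: [530.5, -31.5, 107.7]
tcp_rot: [-105.0, 89.7, -17.5]
ft_force: [-2.8, -1.9, 15.4]
finger_gap: 20.4
```

Emit:
servo_tool:
  commands:
    - [[194, 0, 0, 0.08, 0, 0, 0], [194, 0, 0, 0.15, 0, 0, 0]]

```text
time: 12.25
tool_pos: [530.6, -30.0, 107.7]
tcp_rot: [-104.7, 89.7, -17.2]
ft_force: [-2.8, -3.0, 14.4]
finger_gap: 20.3
```

Emit:
servo_tool:
  commands:
    - [[194, 0, 0, 0.08, 0, 0, 0], [194, 0, 0, 0.15, 0, 0, 0]]

```text
time: 12.45
tool_pos: [530.7, -28.5, 107.7]
tcp_rot: [-104.8, 89.7, -17.3]
ft_force: [-2.9, -1.8, 14.1]
finger_gap: 20.7
```

Emit:
servo_tool:
  commands:
    - [[194, 0, 0, 0.08, 0, 0, 0], [194, 0, 0, 0.15, 0, 0, 0]]

```text
time: 12.65
tool_pos: [530.7, -27.0, 107.7]
tcp_rot: [-104.5, 89.7, -17.0]
ft_force: [-3.6, -3.0, 14.0]
finger_gap: 20.6
```

Emit:
servo_tool:
  commands:
    - [[194, 0, 0, 0.08, 0, 0, 0], [194, 0, 0, 0.15, 0, 0, 0]]

```text
time: 12.85
tool_pos: [530.8, -25.9, 107.7]
tcp_rot: [-112.9, 89.7, -25.4]
ft_force: [-2.9, -5.2, 14.3]
finger_gap: 20.7
```

Drag has risen to -5.2 N and the tool lags 0.4 mm, so this is probably the stop. Confirming with a small push.

Emit:
servo_tool:
  commands:
    - [[194, 0, 0, 0.04, 0, 0, 0], [194, 0, 0, 0.04, 0, 0, 0]]

```text
time: 13.05
tool_pos: [530.8, -25.8, 107.7]
tcp_rot: [-117.1, 89.7, -29.6]
ft_force: [-3.1, -5.7, 14.9]
finger_gap: 20.7
```

Emit:
servo_tool:
  commands:
    - [[194, 0, 0, 0.05, 0, 0, 0], [194, 0, 0, 0.05, 0, 0, 0]]

```text
time: 13.25
tool_pos: [530.8, -25.6, 107.7]
tcp_rot: [-120.8, 89.7, -33.3]
ft_force: [-3.3, -6.8, 14.7]
finger_gap: 20.4
```

```bash
python3 - <<'E'
from h import *
R,s=RT(); print(s['tool_pos'],s['ft_force'])
snap('wrist','w9.png')
E
```

```text
[530.81069435 -25.59813245 107.71870803] [-3.25379964 -6.82509061 14.71493417]
```

View pics/w9.png

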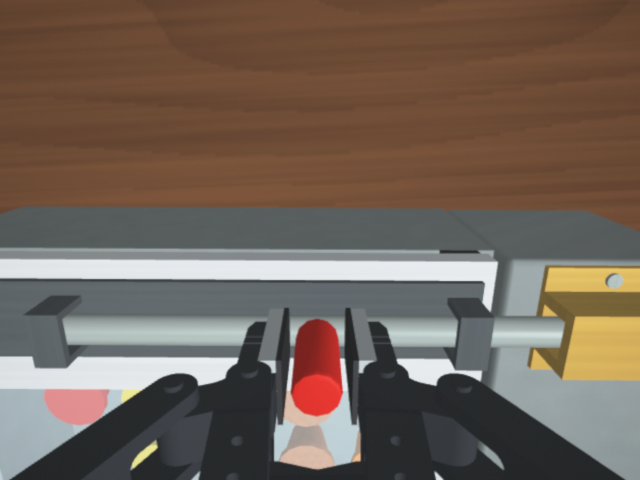

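Emit:
servo_tool:
  commands:
    - [[194, 0, 0, 0.05, 0, 0, 0], [194, 0, 0, 0.05, 0, 0, 0], [194, 0, 0, 0.05, 0, 0, 0]]

```text
time: 13.6
tool_pos: [530.8, -25.4, 107.7]
tcp_rot: [-124.0, 89.7, -36.5]
ft_force: [-3.8, -9.1, 14.4]
finger_gap: 20.3
```

Fy is -9.1 N. Less the ~2.5 N of drag, that is about 6 N on the springy stop, with the tip about 26 mm deep. I'll lift straight off gently.

Emit:
servo_tool:
  commands:
    - [[194, -0.1, 0, 0, 0, 0, 0], [194, -0.2, 0, 0, 0, 0, 0], [194, -0.3, 0, 0, 0, 0, 0], [194, -0.4, 0, 0, 0, 0, 0], [194, -0.5, 0, 0, 0, 0, 0], [194, -0.6, 0, 0, 0, 0, 0], [194, -0.7, 0, 0, 0, 0, 0], [194, -0.7, 0, 0, 0, 0, 0]]

```text
time: 14.4
tool_pos: [527.8, -23.4, 111.5]
tcp_rot: [92.7, 89.9, -179.8]
ft_force: [-0.4, -3.7, -2.3]
finger_gap: 20.5
```

```bash
python3 - <<'E'
from h import *
R,s=RT(); print(s['tool_pos'],s['ft_force'])
snap('wrist','w10.png')
E
```

```text
[527.78011118 -23.36408682 111.49418807] [-0.40582925 -3.66008654 -2.30474528]
```

View pics/w10.png

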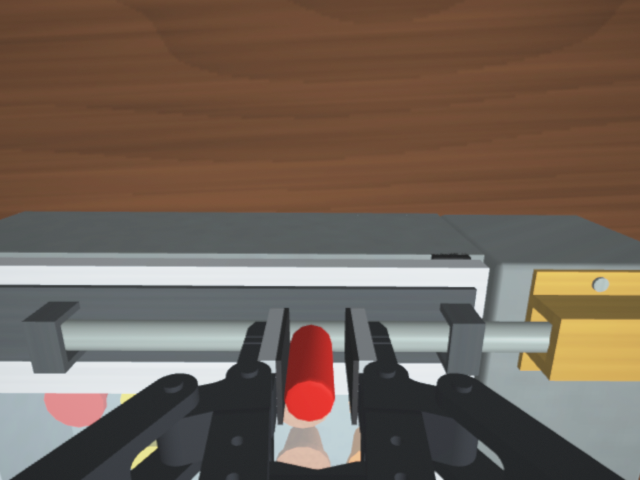

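The lid stays down and the bolt is holding it. The rear pad now bears on the knob, so I'll use that for a second gentle check of the stop.

Emit:
servo_tool:
  commands:
    - [[194, 0, 0, 0.05, 0, 0, 0], [194, 0, 0, 0.1, 0, 0, 0], [194, 0, 0, 0.1, 0, 0, 0]]

```text
time: 14.75
tool_pos: [527.8, -23.2, 111.6]
tcp_rot: [127.2, 89.8, -145.3]
ft_force: [-2.1, -9.0, -3.5]
finger_gap: 20.4
```

Pushing 1 mm more moved it only 0.2 mm and added 5 N, so the bolt is firmly on the stop. Now centre the fingers around the knob, lift clear and open.

Emit:
servo_tool:
  commands:
    - [[194, -0.05, 0, -0.1, 0, 0, 0], [194, -0.1, 0, -0.2, 0, 0, 0], [194, -0.1, 0, -0.3, 0, 0, 0], [194, -0.1, 0, -0.38, 0, 0, 0], [185, -0.1, 0, -0.38, 0, 0, 0], [185, -0.1, 0, -0.38, 0, 0, 0]]

```text
time: 15.35
tool_pos: [528.7, -26.0, 113.4]
tcp_rot: [-50.6, 90.0, 36.9]
ft_force: [0.3, 0.2, -0.4]
finger_gap: 23.6
```

```bash
python3 - <<'E'
from h import *
R,s=RT(); print(s['tool_pos'],s['ft_force'])
snap('wrist','w11.png')
E
```

```text
[528.72455486 -25.95193994 113.40104956] [ 0.26432295  0.20279097 -0.39717188]
```

View pics/w11.png

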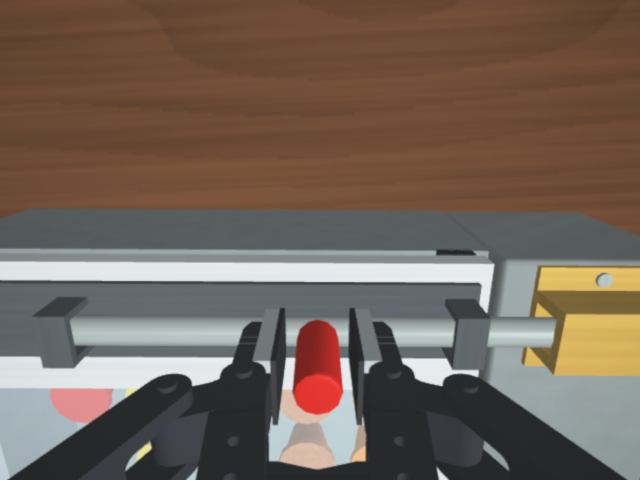

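The fingers are free of the knob, with forces near 0 and the knob centred. The lid is down. Lifting out.

Emit:
servo_tool:
  commands:
    - [[180, -0.8, 0, 0, 0, 0, 0], [180, -2, 0, 0, 0, 0, 0], [180, -3.5, 0, 0, 0, 0, 0], [180, -5, 0, 0, 0, 0, 0], [180, -7, 0, 0, 0, 0, 0], [180, -10, 0, 0, 0, 0, 0], [180, -14, 0, 0, 0, 0, 0], [180, -14, 0, 0, 0, 0, 0]]

```text
time: 16.2
tool_pos: [531.8, -26.5, 261.8]
tcp_rot: [-95.9, 89.3, -8.4]
ft_force: [0.8, -0.9, 0.4]
finger_gap: 25.0
```

Emit:
servo_tool:
  commands:
    - [[180, 0, 0, 0, 0, 0, 0], [180, 0, 0, 0, 0, 0, 0], [180, 0, 0, 0, 0, 0, 0]]

```text
time: 16.5
tool_pos: [527.9, -26.0, 252.1]
tcp_rot: [84.5, 89.9, 172.0]
ft_force: [0.1, -0.3, -1.0]
finger_gap: 25.4
```

```bash
python3 - <<'E'
from h import *
R,s=RT(); print(s['tool_pos'],s['ft_force'],s['time'])
snap('wrist','w12.png')
W=ld('w12.png');C=cloud(W);h=cv2.cvtColor(W['p'],cv2.COLOR_RGB2HSV)
m=((h[...,0]<4)|(h[...,0]>176))&(h[...,1]>200);m[:,:300]=0;m[:,345:]=0;m[290:]=0;m[:200]=0
P=C[m&(W['d']>0)];t=P[P[:,2]>P[:,2].max()-4];print('knob top',((t.min(0)+t.max(0))/2).round(1),P.max(0).round(1))
snap('scene','s4.png')
p=ld('s4.png')['p'];cv2.imwrite('pics/s4c.png',cv2.resize(p[170:290,220:420,::-1],None,fx=4,fy=4,interpolation=cv2.INTER_CUBIC))
E
```

```text
[527.92609362 -26.01133227 252.12984206] [ 0.14709418 -0.25382282 -1.04528268] 16.5
knob top [535.6 -28.1 143.3] [540.8 -20.8 144.6]
```

View pics/w12.png

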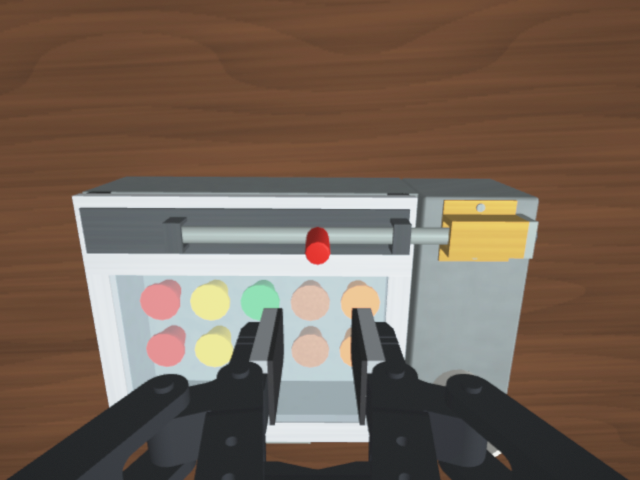

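View pics/s4c.png

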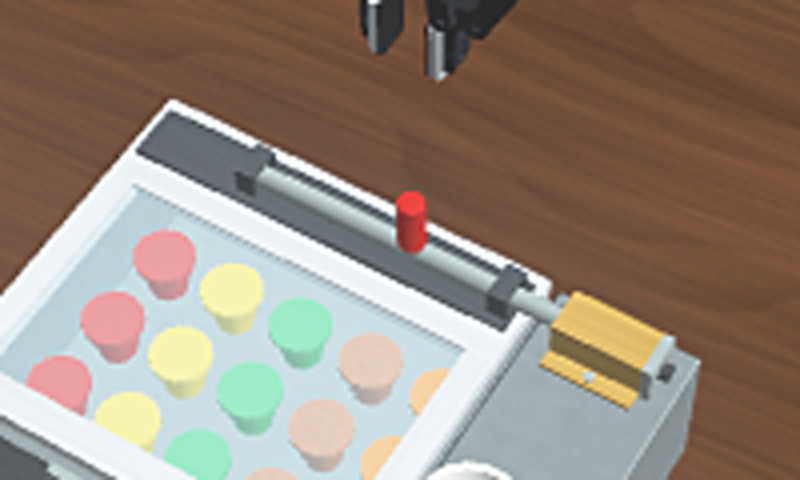

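With the arm clear, the knob top is at about 144 mm, against 142 mm shut plus 1.5 mm of socket play. The bolt is seated in the keeper and the lid is held flush. Handing in.

```bash
python3 - <<'E'
from h import *
print(r.sense()['qd'].round(2)); print(r.hand_in())
E
```

```text
[ 0.03 -0.01 -0.27 -0.03 -0.06  0.04]
the job is handed in; nothing more can be done
None
```

The case is locked and the job is handed in, at about 16.6 s of the 64 s allowed. hand_in gave no verdict.

**What I did:**
- I set the fingers on either side of the knob and pressed the lid onto its buffers. Wrist force was 14–16 N, so the buffers took roughly 5–8 N.
- I slid the bolt in small steps and met the stop with the tip about 26 mm inside the keeper, then pushed until it bore roughly 6 N.
- I lifted the fingers off and raised the arm clear.

**Last checks:**
- **Stop:** With the lid pressed, drag rose from about 2.5 N to 9 N over the last steps. A second push on the knob, 1 mm commanded, moved it only 0.2 mm and added about 5 N. That second push is weaker evidence, because the lid was already loading the bolt in the socket.
- **Lid and bolt:** With the arm clear, the knob's top stood at about 144 mm. That fits a shut lid plus the socket's 1.5 mm of play. After release the knob stood where the stop had been felt, to within the 2 mm the camera can resolve.
- **Arm:** The wrist force was about 1 N or less, which is the noise level, and the arm was nearly still.

**Not confirmed:**
- The force left on the stop after letting go can't be measured from outside; I inferred it from the bolt staying put.
- I did not re-measure the cups, bowl and jar, but the arm stayed well clear of them.
- On some moves the tool position read at the end was off by several mm because the arm was still settling. I corrected a 6 mm sideways error by camera before lowering onto the knob.

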